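# Refit the cup grille of the coffee machine

## Robot

A 6-joint arm with a two-finger parallel gripper is mounted at the origin on a cart in front of the work surface, level with it; the furniture and walls round the work are solid. World frame = base frame: x ahead of the robot, y to its left, z up, the work surface at z = 0. Lengths are in mm, angles in rad, forces in N, time in s.
With the tool pointing down it reaches from about 350 to 975 mm from the base axis. Payload 7.1 kg.
Tool frame: the origin (TCP) lies on the front face of the gripper's body, between the roots of the fingers; the fingertips stand 80 mm ahead of it and the grasp point (between the pads) lies 61 mm ahead of it (env.tips_ahead is the distance from the TCP to the fingertips, in mm); z points along the fingers, y is the line along which they close (so a half turn about z gives the same grasp; the last joint's range is limited). The gripper opens to 88 mm and grips with 3 to 60 N. Pads are 20 mm wide; open, the fingers measure 115 mm over their backs; the gripper's body (75 mm by 178 mm) begins 61 mm behind the grasp point.
Start: joints at [-1.313, 0.423, 1.63, -0, 1.089, -0.019], TCP at [170.818, -601.188, 302.675] pointing down, gripper open.
Joint ranges: [-3, 3], [-0.9, 2.11], [0.09, 2.58], [-1.31, 4.45], [0.11, 2.69], [-2.54, 2.54]. Speed limits (rad/s): [2.39, 2.39, 3.01, 3.14, 3.14, 3.14].

## Interface

Orientations are given as a unit quaternion [x, y, z, w].
In Python, from station import env, set_gripper, viewer, workorder gives the robot as it stands. Calls block until the motion is done:
- env.reach(position, orientation): joint-space move of the TCP to a pose.
- env.move_l(position, rot=None, rate=150, f_stop=None): straight line of the TCP; rot=None keeps the orientation; rate is the mean speed in mm/s. With f_stop (N) it stops when the force on the tool has changed by that much, and returns True; else False.
- env.move_joints(angles): joint-space move.
- set_gripper(opening): finger opening in mm; the grip force is fixed at half the most; returns when the fingers have stopped.
- env.hold(seconds).
- env.ik(position, orientation): joint angles nearest the present ones, or None.
- env.read_state(): the state.
- viewer.camera(name): name is "scene" or "top" or "wrist"; returns the picture (400x640x3 uint8, blue, green, red); there is no depth.
- viewer.camera_params(name): a dict with "fx", "fy", "cx", "cy" (pixels), "dist" ([k1, k2, p1, p2, k3] as OpenCV has them; the pictures are not rectified), "pose" (4x4, takes a point from camera to world coordinates); the wrist camera has in their place "tool_from_camera" (4x4, takes a point from camera to tool coordinates, whose origin is the TCP and whose axes are the flange's). Camera axes: x right, y up, looking along -z (the intrinsics and any distortion apply to the point x, -y, -z); pixel columns grow to the right and rows downward; lengths in mm; the calibration is good to about 2 mm. A picture is of the moment at which its call begins: read the wrist's pose just before it. camera_params takes no time and is no camera call.
A pose or a line that the arm cannot do raises env.IKError and nothing moves.
- workorder.sign_off(): hands the job in; it is judged then, once.
The state is a dict: "time_s": time; "qpos": joint angles; "dq": joint speeds; "tau": joint torques, N m; "tool_pos": TCP position; "orientation": TCP orientation; "force": force on the tool from outside, world axes, zero at the start; "wrist_torque": the same for the moment, N m; "width": finger opening in mm; "grip_force": force on a finger pad.
Only numpy, scipy, OpenCV 4.12 (cv2) and the standard library are available. Lean on these libraries where they do the work, as an engineer would, in place of code of your own. Each camera call takes 0.05 s, during which the arm holds its last target. There are 200 camera calls.

## Task

The washed cup grille of the coffee machine lies on the drying rack with its grip tab tucked under the rack's shelf. Take it off the rack, lay it down and let go so that you can take it again by its tab, slide it in under the spout until its keyhole drops over the headed stud and the grille lies flat in the drip tray, then pull it towards the front of the machine until the stud is at the end of the slot, and let go. Leave the crockery, jars and other things round about as they stand.

Things in the scene. Friction and masses are not known exactly. Their poses are not given: they have to be found in the camera images.
- grille: loose steel cup grille: plate 160 x 60 mm, 6 mm thick, about 180 g; origin at the centre of its underside; x along its length from the tab end to the keyhole end, z up. Its long sides are straight edges 60 mm apart. On the rack it lies right way up on ribs, underside 13.5 mm above the worktop, tab end under the shelf; the half with x > 0 is clear of the shelf
- grille_tab (a point): middle of the black upright grip tab at the front end of the grille (74 mm from the origin along -x, 26 mm above the underside); tab 10 mm thick along the grille's x, 46 mm wide along y, its top 36 mm above the underside (30 mm above the plate's top)
- grille_hole (a point): centre of the keyhole's round end, 19.5 mm in diameter, at the underside of the grille, 47.5 mm from the origin along +x; axes as the grille's
- grille_slot (a point): where the stud stands when the grille is locked: 15 mm behind the round hole's centre (62.5 mm from the origin along +x), at the underside, by the end of the keyhole's 10 mm wide slot; the slot runs from the round hole along +x. The grille can be pulled about 2 mm past this point
- coffee_machine: fixed red and black capsule coffee machine, 116 mm wide, 290 mm high; origin on the worktop under the stud, x from its front to its back, z up, front (-x) towards the robot. A low black drip tray lies before it, from 155 mm before the origin to 40 mm behind it; two ledges 26 mm above the worktop carry the grille
- stud (a point): top of the stud's round head in the drip tray, 37.8 mm above the worktop; head 15 mm wide and 4.2 mm thick on a 5.5 mm stem. It stands 11.8 mm above the ledges: a grille not yet over it rides on the head and falls 11.8 mm when the round hole comes over it. Seated, the plate's top is 1.6 mm below the head. Axes as the machine's
- tray_mouth (a point): middle of the guide mouth of the drip tray, at ledge height, 87 mm before the stud. From here the tray's two side cheeks (tops 44 mm above the worktop) narrow from about 76 mm to 64 mm apart at 60 mm before the stud, then run straight beside the grille to 40 mm behind the stud. In front of the mouth the tray is flat and open at the sides
- spout (a point): lower end of the spout, 140 mm above the worktop, 18 mm behind the stud; the machine's head overhangs the tray from 17 mm before the stud backwards, underside 169 mm above the worktop
- drying_rack: fixed white drying rack, 190 x 340 mm along its x and y, origin at the centre of its underside; a steel wire shelf at 106 to 116 mm above the worktop (side rails to 141 mm) covers the half with y > 0; the tray below has a rim 16 mm high. The worktop in front of the machine and between machine and rack is clear
- mug: white mug standing on the rack's shelf, 95 mm high; origin under it
- glass_cup: small clear glass standing on the rack's shelf, 62 mm high; origin under it
- salt: salt mill with a black head, 42 mm wide, 123 mm high, on the worktop; origin under it
- pasta_bowl: small white bowl of dry pasta, 98 mm wide, 61 mm high, on the worktop; origin under it
- tin: small tin with a green label, 57 mm wide, 72 mm high, on the worktop; origin under it
Things that resemble listed ones, but are neither listed nor needed, are in the scene too. There is more than one size of the grille; the job needs the larger.

How it is judged (in metres and radians):
On the way, in this order (a step that is already met when the one before it is completed fails the run):
1. the grille has been taken off the rack and lies flat, let go, at least 10 cm from where it lay (distance of grille from where it was at the start of the episode above 0.1 m and contact force between the fingers and grille below 0.1 N and contact force between drying_rack and grille below 0.05 N and angle between grille's own z axis and vertical below 0.2 rad and linear speed of grille below 0.02 m/s), for 0.2 s.
2. the round end of the keyhole has dropped over the stud's head and the grille lies in the tray (horizontal distance between grille_hole and stud below 0.007 m and z of grille_hole in the frame of stud below -0.009 m and angle between grille's own z axis and vertical below 0.08 rad), for 0.1 s.
At the end, for the whole second after the job is handed in: the grille lies flat (within about 3 degrees) and at rest on the drip tray's ledges, below the stud's head, pulled forward so that the stud stands within 5 mm of the end of the slot, and is let go (horizontal distance between grille_slot and stud below 0.005 m and z of grille_slot in the frame of stud below -0.009 m and angle between grille's own z axis and vertical below 0.06 rad and linear speed of grille below 0.01 m/s and contact force between the fingers and grille below 0.1 N); the robot touches nothing.
It fails at once if the mug or the glass on the rack's shelf is shifted more than 3 cm (distance of any of mug, glass_cup from where it was at the start of the episode above 0.03 m).
It fails at once if a thing standing on the worktop is shifted more than 3 cm (distance of any of salt, tin from where it was at the start of the episode above 0.03 m).
It also fails if it takes over 58 s, if anything falls off the work surface, if the arm or the gripper's body presses on something with over 40 N, if the wrist force passes 120 N, or if a joint passes its speed limit or range.

## Working session

There is one attempt and no reset: what is moved stays moved. The work goes in short steps, each a Python script; the robot and the scene stay as the last script left them, time stands still between calls to the robot, and variables do not carry over. Pictures are saved under pics/ and viewed, at most 10 in all, crops included, and the job is handed in when it is done.

```bash
ls; mkdir -p pics; python3 - <<'E'
from station import env, set_gripper, viewer, workorder
import cv2
for n in ("scene","top"):
    cv2.imwrite(f"pics/{n}0.png",viewer.camera(n))
    p=viewer.camera_params(n); print(n,p)
print(viewer.camera_params("wrist"))
s=env.read_state();print(s["time_s"],s["orientation"],s["tool_pos"])
E
```

```text
pics
scene {'fx': 507.94086520566213, 'fy': 507.94086520566213, 'cx': 314.92794840096, 'cy': 194.5687964391051, 'dist': array([-0.14992014,  0.        ,  0.        ,  0.        ,  0.        ]), 'pose': array([[ 8.24529793e-01,  4.90055358e-01, -2.82836290e-01,
         3.49488410e+01],
       [-5.65782072e-01,  7.08403861e-01, -4.21965184e-01,
        -7.27111370e+02],
       [-6.42397906e-03,  5.07946568e-01,  8.61364625e-01,
         1.67202663e+03],
       [ 0.00000000e+00,  0.00000000e+00,  0.00000000e+00,
         1.00000000e+00]])}
top {'fx': 431.25979642892554, 'fy': 431.25979642892554, 'cx': 317.8577054308947, 'cy': 204.011521165467, 'dist': array([-0.04867179,  0.        ,  0.        ,  0.        ,  0.        ]), 'pose': array([[-2.09249290e-02,  9.97310424e-01, -7.02429084e-02,
         4.80029251e+02],
       [-9.99614596e-01, -2.21517489e-02, -1.67320180e-02,
         7.00370935e+00],
       [-1.82430193e-02,  6.98657202e-02,  9.97389580e-01,
         1.43519783e+03],
       [ 0.00000000e+00,  0.00000000e+00,  0.00000000e+00,
         1.00000000e+00]])}
{'fx': 321.3018484221481, 'fy': 321.3018484221481, 'cx': 321.9758890414693, 'cy': 202.88345387231632, 'dist': array([-0.02955868,  0.        ,  0.        ,  0.        ,  0.        ]), 'tool_from_camera': array([[ 1.92746667e-05,  9.66563412e-01,  2.56427709e-01,
         6.95120733e+01],
       [ 9.99999989e-01, -5.71843516e-05,  1.40381223e-04,
         3.15493471e-01],
       [ 1.50351006e-04,  2.56427704e-01, -9.66563402e-01,
        -8.13583536e+01],
       [ 0.00000000e+00,  0.00000000e+00,  0.00000000e+00,
         1.00000000e+00]])}
0.1 [ 9.90436231e-01  1.37969519e-01 -7.46103885e-05 -6.91324125e-04] [ 170.73811706 -600.81718622  301.97850792]
```

View pics/scene0.png

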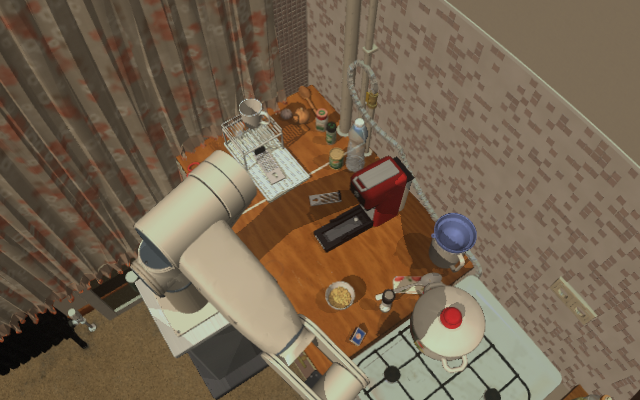

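View pics/top0.png

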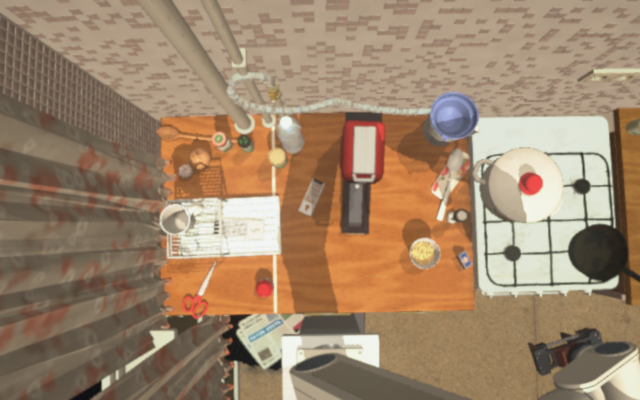

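The scene view shows the grille on the rack near (265,165) and the machine with its drip tray near (345,228). In the top view the rack grille is at about (240,227), the small decoy grille at (312,197), and the tray spans (342–370, 180–233). Next I'll get closer wrist views, warped to a metric plane.

```bash
cat > h.py <<'E'
from station import env, set_gripper, viewer, workorder
import numpy as np, cv2
from scipy.spatial.transform import Rotation as R
def cam(name):
    p=viewer.camera_params(name)
    if name=="wrist":
        s=env.read_state(); T=np.eye(4); T[:3,:3]=R.from_quat(s["orientation"]).as_matrix(); T[:3,3]=s["tool_pos"]
        P=T@p["tool_from_camera"]
    else: P=p["pose"]
    K=np.array([[p["fx"],0,p["cx"]],[0,p["fy"],p["cy"]],[0,0,1]])
    return K,np.array(p["dist"]),P
def project(c,X):
    K,d,P=c; Q=np.linalg.inv(P)@np.diag([1,1,1,1.]); X=np.atleast_2d(X).astype(float)
    C=(X@Q[:3,:3].T+Q[:3,3])*[1,-1,-1]
    return cv2.projectPoints(C,np.zeros(3),np.zeros(3),K,d)[0].reshape(-1,2)
def plane(c,uv,z):
    K,d,P=c; n=cv2.undistortPoints(np.array(uv,float).reshape(-1,1,2),K,d).reshape(-1,2)
    D=np.c_[n[:,0],-n[:,1],-np.ones(len(n))]@P[:3,:3].T
    return P[:3,3]+D*((z-P[2,3])/D[:,2])[:,None]
def ortho(c,img,z,x0,x1,y0,y1,s,grid=50):
    # image up = +x, left = +y ; s px per mm
    h,w=int((x1-x0)*s),int((y1-y0)*s)
    vv,uu=np.mgrid[:h,:w]
    X=np.c_[(x1-vv/s).ravel(),(y1-uu/s).ravel(),np.full(h*w,z)]
    m=project(c,X).astype(np.float32).reshape(h,w,2)
    o=cv2.remap(img,m[...,0],m[...,1],cv2.INTER_CUBIC)
    for x in range(int(np.ceil(x0/grid))*grid,int(x1)+1,grid):
        v=int((x1-x)*s); cv2.line(o,(0,v),(8,v),(0,0,255),1); cv2.putText(o,str(x),(10,v+4),0,.4,(0,0,255),1)
    for y in range(int(np.ceil(y0/grid))*grid,int(y1)+1,grid):
        u=int((y1-y)*s); cv2.line(o,(u,h-8),(u,h),(0,0,255),1); cv2.putText(o,str(y),(u-12,h-10),0,.4,(0,0,255),1)
    return o
def down(yaw):  # tool z down, tool x axis at world angle yaw; closing axis y is perpendicular
    c,s=np.cos(yaw),np.sin(yaw)
    return R.from_matrix(np.array([[c,s,0],[s,-c,0],[0,0,-1]])).as_quat()
E
python3 - <<'E'
from h import *
c=cam("top")
for n,uv,z in [("rack corners",[[165,197],[280,197],[280,258],[165,258]],8),("grille",[[208,227],[257,227]],19.5),("tray",[[342,233],[368,234],[345,182],[356,192]],30),("mug",[[175,218]],150),("salt",[[459,216]],60),("bowl",[[425,253]],50),("tin",[[278,157]],72)]:
    print(n,plane(c,uv,z).round(0).tolist())
s=env.read_state(); M=R.from_quat(s["orientation"]).as_matrix(); print(M.round(2))
for y in (0,250,-60):
  for yaw in (0,np.pi,np.pi/2,-np.pi/2): print(y,yaw,env.ik([450,y,380],down(yaw)))
E
```

```text
rack corners [[616.0, 545.0, 8.0], [607.0, 156.0, 8.0], [405.0, 160.0, 8.0], [411.0, 544.0, 8.0]]
grille [[512.0, 395.0, 20.0], [508.0, 233.0, 20.0]]
tray [[483.0, -46.0, 30.0], [478.0, -130.0, 30.0], [649.0, -60.0, 30.0], [616.0, -95.0, 30.0]]
mug [[538.0, 460.0, 150.0]]
salt [[529.0, -419.0, 60.0]]
bowl [[413.0, -308.0, 50.0]]
tin [[730.0, 154.0, 72.0]]
[[ 0.96  0.27 -0.  ]
 [ 0.27 -0.96  0.  ]
 [ 0.   -0.   -1.  ]]
0 0 [-2.64475276e-02  6.43879448e-02  1.91719787e+00 -4.44089210e-16
  1.16000684e+00  1.54434880e+00]
0 3.141592653589793 [-2.64475276e-02  6.43879448e-02  1.91719787e+00 -4.44089210e-16
  1.16000684e+00 -1.59724385e+00]
0 1.5707963267948966 [-2.64475276e-02  6.43879448e-02  1.91719787e+00 -4.44089210e-16
  1.16000684e+00 -2.64475276e-02]
0 -1.5707963267948966 None
250 0 [ 4.83979842e-01  1.72280416e-01  1.79206677e+00 -4.44089210e-16
  1.17724547e+00  2.05477617e+00]
250 3.141592653589793 [ 4.83979842e-01  1.72280416e-01  1.79206677e+00 -4.44089210e-16
  1.17724547e+00 -1.08681649e+00]
250 1.5707963267948966 [ 4.83979842e-01  1.72280416e-01  1.79206677e+00 -4.44089210e-16
  1.17724547e+00  4.83979842e-01]
250 -1.5707963267948966 None
-60 0 [-1.58767006e-01  7.11838837e-02  1.90977537e+00 -4.44089210e-16
  1.16063340e+00  1.41202932e+00]
-60 3.141592653589793 [-1.58767006e-01  7.11838837e-02  1.90977537e+00 -4.44089210e-16
  1.16063340e+00 -1.72956333e+00]
-60 1.5707963267948966 [-1.58767006e-01  7.11838837e-02  1.90977537e+00 -4.44089210e-16
  1.16063340e+00 -1.58767006e-01]
-60 -1.5707963267948966 None
```

```bash
python3 - <<'E'
from h import *
env.reach([450,-90,330],down(np.pi)); env.hold(.2)
c=cam("wrist"); im=viewer.camera("wrist"); np.savez("tray.npz",im=im,P=c[2])
cv2.imwrite("pics/trayo.png",ortho(c,im,26,380,660,-200,20,2.7,20))
env.reach([500,220,330],down(np.pi)); env.hold(.2)
c=cam("wrist"); im=viewer.camera("wrist"); np.savez("rack.npz",im=im,P=c[2])
cv2.imwrite("pics/racko.png",ortho(c,im,19.5,400,620,150,410,2.7,20))
s=env.read_state();print(s["time_s"],s["tool_pos"])
E
```

```text
3.8917 [500.2224727  219.00859769 330.10578849]
```

View pics/trayo.png

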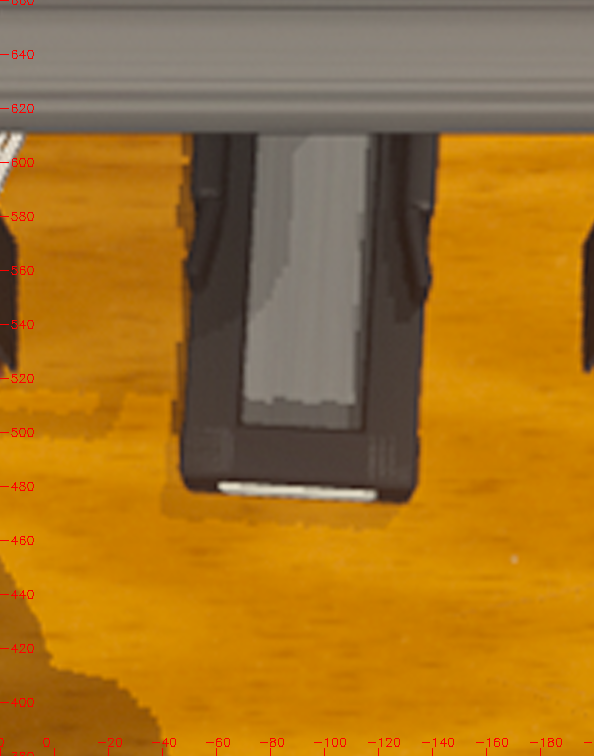

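View pics/racko.png

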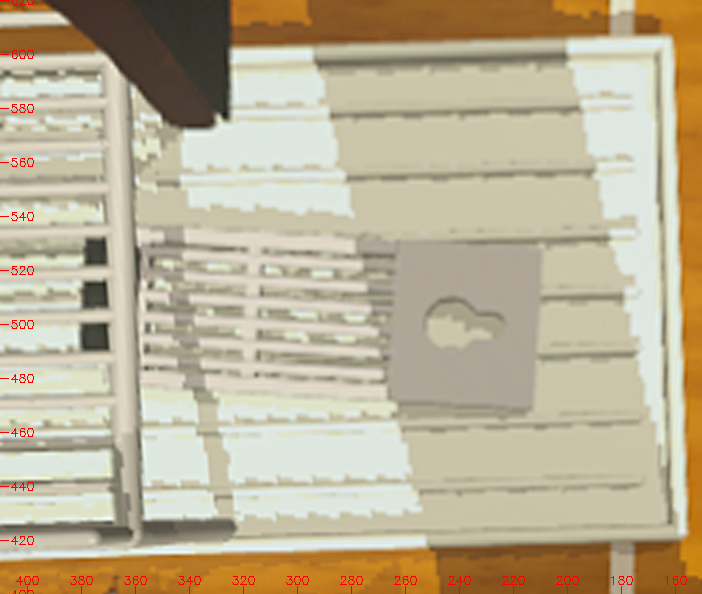

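The tray front edge is at x≈478 and the tray yaw is about −0.057 (side edges in the crop run (183,480)→(192,135) and (416,480)→(438,135)). On the rack, the grille's keyhole end has corners at (540,250) and (532,410), i.e. 59.5 mm apart, so it is the larger one. Its hole is at (450,323) and its yaw is about −1.63. The stud was hidden by the gripper, so I'll take one side view for it before grasping.

```bash
python3 - <<'E'
from h import *
c=cam("top"); print("decoy",plane(c,[[305,213],[318,216],[300,210],[312,180]],6).round(0).tolist())
env.reach([480,-60,330],down(np.pi/2)); 
env.reach([480,-175,190],down(np.pi/2)); env.hold(.2)
c=cam("wrist"); im=viewer.camera("wrist"); np.savez("stud.npz",im=im,P=c[2])
cv2.imwrite("pics/studo.png",np.hstack([ortho(c,im,37.8,500,680,-150,-40,3.3,20),ortho(c,im,44,500,680,-150,-40,3.3,20)]))
q=down(np.pi/2-.057)
for p in ([371,34,87],[510,-90,120]): print(env.ik(p,q))
for p,y in (([501.3,269.3,95],1.514),([465,30,85],np.pi-.057)): print(env.ik(p,down(y)))
E
```

```text
decoy [[552.0, 74.0, 6.0], [541.0, 31.0, 6.0], [562.0, 91.0, 6.0], [661.0, 49.0, 6.0]]
[ 5.94418744e-02  5.25825957e-01  2.27352024e+00 -4.44089210e-16
  3.42246453e-01  1.16441874e-01]
[-1.97652505e-01  5.60275374e-01  1.96169736e+00 -4.44089210e-16
  6.19619924e-01 -1.40652505e-01]
[ 4.72052043e-01  6.52077113e-01  1.84996909e+00 -4.44089210e-16
  6.39546447e-01  5.28848370e-01]
[ 3.88857590e-02  5.87627968e-01  2.07725976e+00 -4.44089210e-16
  4.76704925e-01 -1.47491057e+00]
```

View pics/studo.png

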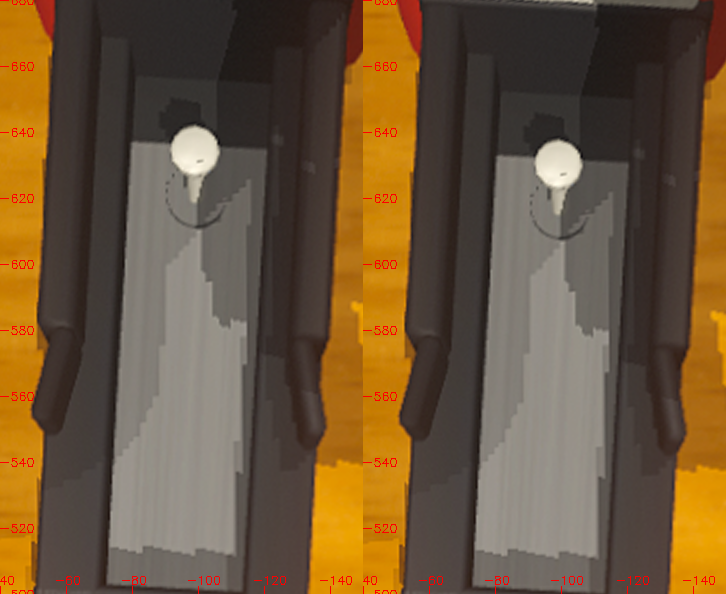

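The stud head is centred at (195,151) in the left panel, which puts it at (634, −99). It measures about 14.6 mm wide, against 15 mm given. The cheek tips and front edge confirm a yaw of about −0.056. Next I'll take the grille.

```bash
python3 - <<'E'
from h import *
q=down(1.514); g=np.array([-.057,-.998,0])
env.move_l([480,-120,300],rate=300)
env.reach([501.3,269.3,250],q)
env.move_l([501.3,269.3,110],rate=200)
print(env.move_l([501.3,269.3,95.3],rate=50,f_stop=12),env.read_state()["tool_pos"])
set_gripper(50); s=env.read_state(); print(s["width"],s["grip_force"],s["tool_pos"],s["force"])
p=np.array([501.3,269.3,95.3])
env.move_l(p+[0,0,22],rate=60); 
s=env.read_state(); print(s["width"],s["force"],s["time_s"])
im=viewer.camera("scene"); cv2.imwrite("pics/s1.png",cv2.resize(im[80:240,180:420],None,fx=3,fy=3,interpolation=2))
E
```

```text
False [501.14206377 269.27535964  95.13761709]
59.289739553395876 29.984191954135895 [501.44664019 269.36518914  95.40650329] [0.64136668 0.02811051 1.16791426]
59.516849545172796 [-0.0645516  -0.05238466 -2.24946008] 10.3583
```

View pics/s1.png

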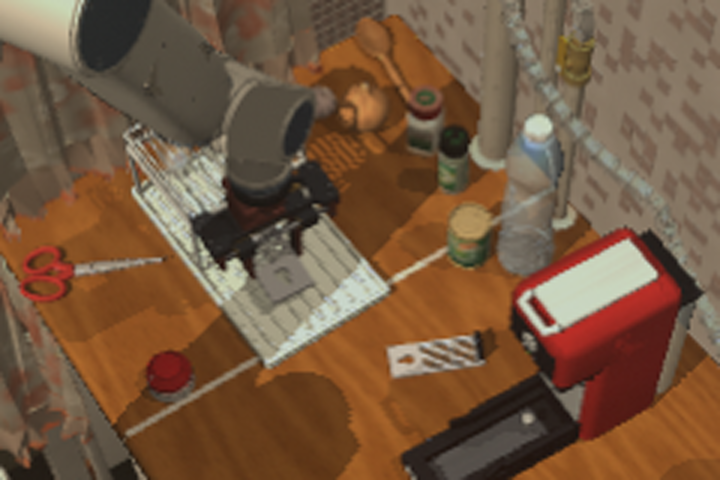

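```bash
python3 - <<'E'
from h import *
p=np.array([501.3,269.3,117.3]); g=np.array([-.057,-.998,0])
env.move_l(p+130*g,rate=150); env.move_l(p+135*g+[0,0,70],rate=200)
q=down(np.pi-.056)
env.reach([462,23.8,180],q)
env.move_l([462,23.8,95],rate=150); 
print(env.move_l([462,23.8,81.2],rate=25,f_stop=8)); s=env.read_state(); print(s["tool_pos"],s["width"],s["force"])
set_gripper(76); env.hold(.3)
env.move_l([462,23.8,180],rate=200)
env.reach([440,-70,300],q); env.hold(.2)
c=cam("wrist"); im=viewer.camera("wrist"); cv2.imwrite("pics/laid.png",ortho(c,im,6,340,540,-30,80,2.9,20))
print(env.read_state()["time_s"])
E
```

```text
True
[462.07687225  23.78237397  81.86008158] 59.469705408413525 [0.20527241 0.15564183 6.90254236]
17.1
```

View pics/laid.png

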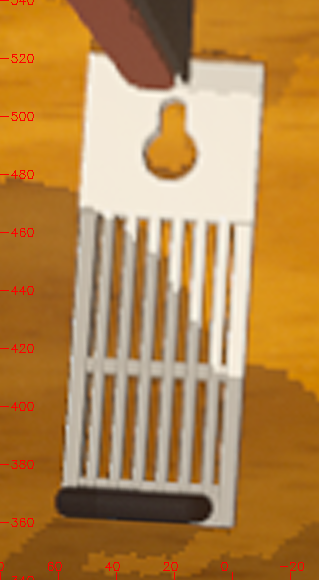

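The laid grille's far-end corners are at (90,52) and (265,63), its near edge is at about row 520, and the tab is at (133,505). It lies flat and free within 2 mm of where I planned it (centre about (440, 25)). Next I'll regrasp it by the tab and lift.

```bash
python3 - <<'E'
from h import *
q=down(np.pi/2-.056); m=np.array([np.cos(-.056),np.sin(-.056),0])
t=np.array([440,25,0])-74*m
env.reach([*t[:2],200],q); set_gripper(44)
env.move_l([*t[:2],110],rate=150); print(env.move_l([*t[:2],92],rate=50,f_stop=12))
set_gripper(0); s=env.read_state(); print(s["width"],s["grip_force"],s["tool_pos"],s["force"])
env.move_l([*t[:2],180],rate=100)
S=np.array([634.2,-99.1,0]); p=S-(121.5+130)*m
env.move_l([*p[:2],180],rate=200); env.move_l([*p[:2],132.5],rate=100); env.hold(.2)
s=env.read_state(); print(s["width"],s["tool_pos"],s["force"],s["time_s"])
c=cam("wrist"); im=viewer.camera("wrist"); cv2.imwrite("pics/pre.png",cv2.resize(im,(800,500)))
E
```

```text
False
10.398704134425515 30.0018310546875 [366.19850651  29.15577037  92.07691294] [-0.6359137   0.74567475  1.87117269]
10.473555801231434 [383.43799994 -85.02510597 133.04485182] [ 0.67965944  0.37822959 -2.0661105 ] 23.8333
```

View pics/pre.png

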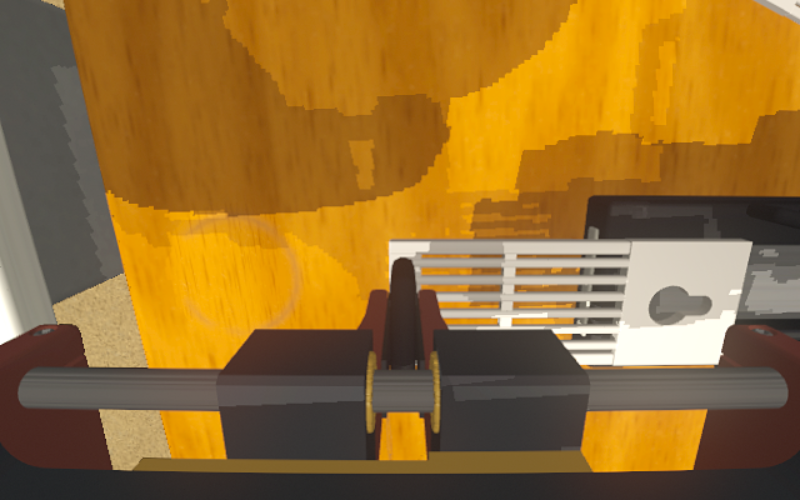

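The wrist view shows the grille held level by its tab, with the keyhole at about (675,305) pointing at the tray and in line with it. Now I'll check the hole's position and slide it in.

```bash
python3 - <<'E'
from h import *
c=cam("wrist"); print(plane(c,[[540,244]],46.5),project(c,[[504.4,-91.8,46.5]]))
m=np.array([np.cos(-.056),np.sin(-.056),0]); S=np.array([634.2,-99.1,0])
def go(d,z,**k):
    p=S-(121.5+d)*m; r=env.move_l([*p[:2],z],**k); s=env.read_state()
    e=s["tool_pos"]-S; print(d,r,"along",round(e[:2]@m[:2]+121.5,2),"lat",round(e[1]*m[0]-e[0]*m[1],2),"z",round(s["tool_pos"][2],2),s["force"].round(1),round(s["time_s"],1)); return r
if not go(60,132.5,rate=100,f_stop=20) and not go(0,132.5,rate=70,f_stop=20):
    go(0,116.5,rate=30,f_stop=10)
E
```

```text
[[507.07169818 -91.27660203  46.5       ]] [[535.28579146 245.12914081]]
60 False along -60.85 lat 0.12 z 132.26 [-0.2  0.  -3. ] 24.7
0 False along -0.6 lat 0.05 z 132.3 [-0.2 -0.3 -2.2] 25.7
0 True along -0.22 lat -0.02 z 117.92 [ 0.4 -0.2  4.7] 26.2
```

It dropped onto the ledges: the underside is at about 25.9 mm, against 26 given. Next I'll pull it to the stop.

```bash
python3 - <<'E'
from h import *
m=np.array([np.cos(-.056),np.sin(-.056),0]); S=np.array([634.2,-99.1,0])
env.hold(.4)
for d in (0,20):
    p=S-(121.5+d)*m; r=env.move_l([*p[:2],118.1],rate=25,f_stop=12 if d else None); s=env.read_state()
    print(d,r,round((s["tool_pos"]-S)[:2]@m[:2]+121.5,2),s["tool_pos"],s["force"].round(1))
p=s["tool_pos"]+1*m; env.move_l(p,rate=20)
set_gripper(30); env.hold(.3); env.move_l(p+[0,0,120],rate=150)
env.reach([430,-160,190],down(np.pi/2)); env.hold(.2)
c=cam("wrist"); im=viewer.camera("wrist")
cv2.imwrite("pics/end.png",np.hstack([ortho(c,im,32,470,680,-150,-40,2.8,20),cv2.resize(im[100:400,320:],(640,588))[:,160:]])[:,:800])
s=env.read_state(); print(s["time_s"],s["force"])
E
```

```text
0 False 0.0 [512.89133216 -92.31641816 117.9469027 ] [-0.4 -0.2  1. ]
20 True -15.41 [497.49041755 -91.66891648 118.36645565] [ 2.4 -1.  -2. ]
30.3417 [-0.1319505  -0.9465787  -0.01925804]
```

View pics/end.png

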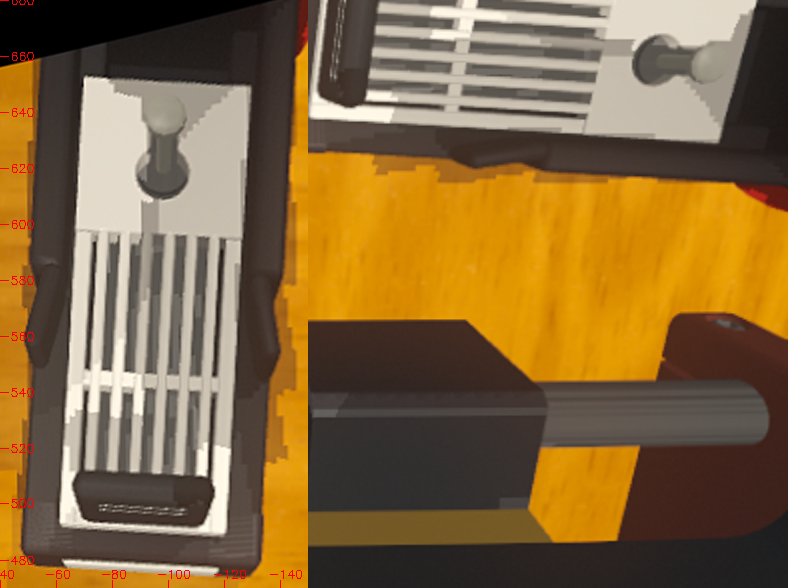

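The grille lies flat between the cheeks, with its far edge at x≈651. That puts the slot point at about x 633, next to the stud at 634; the stud's head is at (163,115), by the end of the slot, and the gripper is clear. I'm handing the job in.

```bash
python3 -c "
from h import *
print(workorder.sign_off())"
```

```text
the job is handed in; nothing more can be done
None
```

The grille is in the drip tray, dropped over the stud, pulled forward until the stud is at the end of the slot (about 1 mm off by camera, good to about 2 mm), and let go; I handed the job in just after 30.3 s of the 58 s, and the sign-off gave no verdict.

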